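Crack the lid of a vacuum manifold with the pry wedge and hold it open

ROBOT

A 6-joint arm with a two-finger parallel gripper is mounted at the origin on a cart in front of the work surface, level with it; the furniture and walls round the work are solid. World frame = base frame: x ahead of the robot, y to its left, z up, the work surface at z = 0. Lengths are in m, angles in rad, forces in N, time in s.
With the tool pointing down it reaches from about 0.3 to 0.775 m from the base axis. Payload 14.6 kg.
Tool frame: the origin (TCP) lies at the very end of the fingers, on their centre line; the grasp point (between the pads) lies 19 mm behind it (ctrl.grasp_offset is the distance from the TCP to the grasp point, in m); z points along the fingers, y is the line along which they close (so a half turn about z gives the same grasp; the last joint's range is limited). The gripper opens to 94 mm and grips with 3 to 60 N. Pads are 16 mm wide; open, the fingers measure 119 mm over their backs; the gripper's body (75 mm by 177 mm) begins 78 mm behind the grasp point.
Start: joints at [1.231, 0.3, 1.521, -0, 1.321, -0.067], TCP at [0.148, 0.53, 0.182] pointing down, gripper open.
Joint ranges: [-3.03, 3.03], [-0.79, 2.21], [0.23, 2.52], [-1.04, 4.18], [0, 3.07], [-2.55, 2.55]. Speed limits (rad/s): [2.22, 2.22, 2.57, 3.14, 3.14, 3.14].

INTERFACE

Orientations are given as [roll, pitch, yaw] about the fixed x, y, z axes, in that order (R = Rz(yaw) Ry(pitch) Rx(roll)).
In Python, from station import ctrl gives the robot as it stands.
- The arm moves only by the tool step_arm, never from a script. Its argument "plan" is a list that holds one entry, the list of rows, each a list of 6 numbers: the shift along the tool's x, y, z in units of 30 mm (1.0 is 30 mm), then the turn, a rotation vector about the tool's x, y, z in units of 6 degrees (1.0 is 6 degrees). In form: [[[dx, dy, dz, wx, wy, wz], ...]]. A call has 1 to 8 rows; each row is the pose to reach, as a shift and turn from the pose commanded when the call began, along the tool's axes at that moment; what a row does not reach only later rows make up. A row lasts 1/12 s, in which the tool goes at most 41.7 mm and 7.16 degrees, less where a joint would pass 70% of its speed; a pose out of reach is approached as far as the arm can. A call with a gripper value outside its range is refused whole. "grip" is the opening, from 0 (shut) to 1 (fully open), set as the call begins (left out, the last holds). The fingers move at their own pace and stop on an object; "squeeze" is the grip in N (left out, the last holds). Time passes only in rows, so rows that repeat a pose let the fingers close. It gives the time, the measured TCP pose, the force, the opening and the grip force at its end, in the units of the state.
- ctrl.get_obs(): the state, without advancing time (a new reading comes with each control period).
- ctrl.camera(name): name is "scene" or "side" or "wrist"; returns the picture (400x640x3 uint8, red, green, blue); there is no depth.
- ctrl.camera_model(name): a dict with "intrinsics" (3x3 intrinsics, pixels), "R" (3x3) and "t" (3): a world point X has camera coordinates R X + t; the wrist camera has in their place "tool_from_camera" (4x4, takes a point from camera to tool coordinates, whose origin is the TCP and whose axes are the flange's). Camera axes: x right, y down, z forward; pixel columns grow to the right and rows downward; lengths in m; the calibration is good to about 2 mm. A picture is of the moment at which its call begins: read the wrist's pose just before it. camera_model takes no time and is no camera call.
- ctrl.hand_in(): hands the job in; it is judged then, once.
Trained networks look in the newest picture that a camera, given by its name, has taken for a name from the list of things; names that differ only in an ending like _2 or _b are one class to them, and where a whole thing is asked for, a point or a joint stands for the part that bears it (a point fixed in the world has none). Each returns a list of dicts, best first, with "confidence" (0 to 1); they miss things now and then, are a little off and sometimes report something else, mostly with a low value. They report only what shows in the picture. A call takes as long as a camera call. They do not tell look-alikes from the thing itself.
- ctrl.masks_of(query, camera): "pixels" (400x640 bool, what is visible of it) and "at" ([column, row] in pixels, amid what is visible of it).
- ctrl.place_of(query, camera): "at" ([column, row] in pixels: a listed point, or the origin of a listed thing).
The state is a dict: "time_s": time; "qpos": joint angles; "joint_vel": joint speeds; "tau": joint torques, N m; "ee_pos": TCP position; "eef_rot": TCP orientation; "force": force on the tool from outside, world axes, zero at the start; "moment": the same for the moment, N m; "grip_width": finger opening in m; "grip_force": force on a finger pad.
Only numpy, scipy, OpenCV 4.12 (cv2) and the standard library are available. Lean on these libraries where they do the work, as an engineer would, in place of code of your own. Each camera call takes 0.05 s, during which the arm holds its last target. There are 200 camera calls.

TASK

The filtration on the white vacuum manifold is finished: pull the black vent knob on its front all the way out to let air in, then push it fully home again so that nothing drips from the port. Then take the orange wedge by its block and slide its thin end, flat along the notch floor, into the pry notch under the middle of the lid's front edge until that edge stands about 3 mm higher than before (when the dark line on the ramp reaches the edge; not more than 5 mm), the rear of the lid staying down. Finish while still gripping the wedge there with the lid resting on it; raise the lid with the wedge alone, never with the gripper, and leave the other things where they are.

Things in the scene. Friction and masses are not known exactly. Their poses are not given: they have to be found in the camera images.
- manifold: fixed white vacuum manifold, 155 x 200 x 43.5 mm (deck height). Origin on the bench under its middle; +x to its rear (away from the robot, yaw up to 0.25 rad), +y to its left. Front face at x = -75 mm; the vent valve there at y = +65, a round gauge at y = -66 (top at z = 39, out to x = -98). The lid lies on its rubber seal, kept from sliding by six 8 mm pins beside and behind it.
- notch (a point): point on the pry notch's flat floor, right below the middle of the lid's front edge: (-60, 0, 40) mm in the manifold's frame. The notch is 44 mm wide (y -22 to 22), open to the front and runs from x = -75 to -27: a 15 mm open ledge, then a slot 5 mm high and 33 mm deep under the lid.
- vent (a joint): vent knob's travel in m: 0 = fully home, 0.022 = fully out (toward the manifold's -x, toward the robot). A sprung detent holds it at either end and snaps it to the nearer one; about 5 N over the hump at mid travel.
- vent_knob (a point): middle of the black vent knob, a disc of 27 mm diameter, 16 mm thick, axis along the manifold's x; moves with the knob. Home: (-120, 65, 28) mm in the manifold's frame, 45 mm in front of its front face. Behind it an 8 mm stem and a 21 mm brass housing; free at both sides and above, 14 mm below.
- lid: loose dark blue-grey aluminium lid, 128 x 170 x 12 mm (18 at the plate's pocket), about 0.6 kg; a yellow mark on its top above the notch. Origin on its underside 60 mm behind its front edge, axes as the manifold's.
- lid_lip (a point): middle of the lower front edge of the lid; at z = 45 mm in the manifold's frame while the lid lies on its seal.
- lid_rear (a point): middle of the lower rear edge of the lid, 128 mm behind lid_lip.
- filter_plate: white 96-well plate 86 x 128 x 15 mm, loose in the pocket on the lid; its top is 72 mm above the bench.
- wedge: orange plastic wedge lying flat, 60 g, 26 mm wide. Origin on its underside below the grip block (x -26 to 30 mm, 26 mm high; grip it across y at the origin); +x to the tip (yaw within 0.45 rad at the start). Ramp from x = 30 (13.6 mm thick) to the tip at x = 72 (1.5 mm): 0.287 mm per mm. Dark line 22.6 mm behind the tip, 8 mm thick there: at the lid's edge, on the notch floor, it gives 3 mm lift.
- wedge_tip (a point): middle of the lower edge of the wedge's tip, 72 mm ahead of its origin.
- vial: bystander: small vial with a red cap, 26 mm diameter, 62 mm high, standing; origin at its foot. It and the wedge swap places.
- petri: bystander: petri dish, 62 mm, 15 mm high; origin under its middle.
- tube: bystander: 50 ml tube with a red cap, 33 x 115 x 33 mm, lying; origin under its middle.
Things that resemble listed ones, but are neither listed nor needed, are in the scene too. Several things look just like the wedge: the one meant starts farthest to the robot's left.

How it is judged:
On the way, in this order (a step that is already met when the one before it is completed fails the run):
1. the vent knob is pulled fully out, the lid still down (value of joint vent above 0.019 m and z of lid_lip in the frame of manifold below 0.0462 m), for 0.2 s.
2. the vent knob is pushed fully home (value of joint vent below 0.003 m), for 0.2 s.
3. the wedge lifts the lid's front edge off the seal (z of lid_lip in the frame of manifold between 0.0465 and 0.0505 m and contact force between wedge and lid above 0.4 N), for 0.2 s.
At the end, for the whole second after the job is handed in: Knob home (within 3 mm); wedge gripped (over 2 N), flat (0.12 rad), its tip on the notch floor (2.5 mm) under the lid and carrying it: front edge 1.5 to 5.5 mm above its seat, rear edge down (within 2 mm), robot not touching the lid, lid between its pins, plate in its pocket, wedge and lid at rest (all of step 3 and value of joint vent below 0.003 m and z of lid_rear in the frame of manifold between 0.043 and 0.047 m and contact force between the fingers and wedge above 2 N and contact force between each of the arm, the fingers and lid below 0.3 N and angle between wedge's own z axis and vertical below 0.12 rad and x of wedge_tip in the frame of manifold above -0.055 m and z of wedge_tip in the frame of manifold below 0.0425 m and horizontal distance between lid and manifold below 0.006 m and distance between filter_plate and lid below 0.025 m and linear speed of each of wedge, lid below 0.01 m/s); the arm keeps its last pose, push and grip.
It fails at once if the lid's front edge is raised more than 8 mm above its seat (z of lid_lip in the frame of manifold above 0.053 m).
It fails at once if the robot itself pushes or lifts the lid (more than 3 N) (contact force between any of the fingers, the arm and lid above 3 N).
It fails at once if the filter plate comes out of its pocket (distance between filter_plate and lid above 0.028 m).
It fails at once if a bystander (vial, petri dish, tube) is moved by more than 25 mm (distance of any of vial, petri, tube from where it was at the start of the episode above 0.025 m).
It also fails if it takes over 51 s, if anything falls off the work surface, if the arm or the gripper's body presses on something with over 40 N, if the wrist force passes 120 N, or if a joint passes its speed limit or range.

## Working session

There is one attempt and no reset: what is moved stays moved. The work goes in short steps, Python scripts to look and compute and a tool call to move; the robot and the scene stay as the last step left them, time stands still between calls to the robot, and variables do not carry over. Pictures are saved under pics/ and viewed, at most 13 in all, crops included, and the job is handed in when it is done.

Besides the shell and the picture viewer there is one more tool, called after "Emit:" as name([rows], argument=value, ...), one row to a line, values as JSON. step_arm: Moves the arm, as the interface text tells. Its arguments: {"type":"object","properties":{"plan":{"type":"array","items":{"type":"array","items":{"type":"array","items":{"type":"number"}}}},"grip":{"type":"number"},"squeeze":{"type":"number"}},"required":["plan"]}

```bash
ls; mkdir -p pics; cat > h.py <<'E'
import numpy as np, cv2
from scipy.spatial.transform import Rotation as Rn
from station import ctrl
def cam(n):
    m=ctrl.camera_model(n); K=np.array(m["intrinsics"])
    if n=="wrist":
        o=ctrl.get_obs(); T=np.eye(4); T[:3,:3]=Rn.from_euler('xyz',o["eef_rot"]).as_matrix(); T[:3,3]=o["ee_pos"]
        C=T@np.array(m["tool_from_camera"]); R=C[:3,:3].T; t=-R@C[:3,3]
    else: R=np.array(m["R"]); t=np.array(m["t"])
    return K,R,t
def ray(c,p):
    K,R,t=c; d=R.T@np.linalg.solve(K,[p[0],p[1],1]); return -R.T@t, d/np.linalg.norm(d)
def atz(c,p,z):
    o,d=ray(c,p); return o+d*(z-o[2])/d[2]
def tri(obs):
    A=np.zeros((3,3));b=np.zeros(3)
    for c,p in obs:
        o,d=ray(c,p);P=np.eye(3)-np.outer(d,d);A+=P;b+=P@o
    X=np.linalg.solve(A,b); return X,[np.linalg.norm((np.eye(3)-np.outer(d,d))@(X-o)) for o,d in (ray(*q) for q in obs)]
def proj(c,X):
    K,R,t=c; x=K@(R@np.array(X)+t); return x[:2]/x[2]
def save(n,f): 
    im=ctrl.camera(n); cv2.imwrite("pics/"+f,im[:,:,::-1]); return im
E
python3 - <<'E'
from h import *
o=ctrl.get_obs(); print(o["time_s"],o["ee_pos"],o["eef_rot"])
np.set_printoptions(precision=3,suppress=True)
ims=[save(n,n+"0.png") for n in("scene","side","wrist")]
cv2.imwrite("pics/both.png",cv2.resize(np.vstack(ims[:2]),(640*3//4,600))[:,:,::-1])
for n in("scene","side","wrist"):
    c=cam(n); print(n,-c[1].T@c[2],c[1][2])
    for q in("wedge","wedge_tip","vent_knob","notch","lid_lip","manifold","vial","petri","tube"):
        print(n,q,[(np.round(r["at"],1).tolist(),round(r["confidence"],2)) for r in ctrl.place_of(q,n)[:5]])
print(ctrl.get_obs()["time_s"])
E
```

```text
pics
0.0 [0.14806865 0.52938638 0.18097336] [-3.14043458e+00 -1.02191320e-04  2.86880803e+00]
scene [-0.154 -0.644  0.957] [ 0.54   0.487 -0.687]
scene wedge [([405.3, 276.0], 0.85), ([346.2, 257.0], 0.8), ([379.2, 284.2], 0.49)]
scene wedge_tip [([366.8, 248.7], 0.89), ([402.5, 249.7], 0.74)]
scene vent_knob [([277.2, 194.7], 0.38)]
scene notch [([304.9, 191.0], 0.6)]
scene lid_lip [([305.8, 189.6], 0.57)]
scene manifold [([318.1, 172.5], 0.34)]
scene vial [([375.0, 285.2], 0.73)]
scene petri [([315.3, 192.5], 0.54), ([303.5, 253.9], 0.53), ([315.1, 180.4], 0.39)]
scene tube [([217.0, 197.9], 0.84), ([316.1, 177.5], 0.55)]
side [ 0.16  -0.918  0.655] [ 0.338  0.796 -0.502]
side wedge [([377.2, 306.7], 0.95), ([323.9, 273.5], 0.59)]
side wedge_tip [([389.5, 282.1], 0.81), ([352.6, 273.1], 0.64)]
side vent_knob [([287.7, 198.3], 0.53)]
side notch [([318.7, 196.7], 0.93)]
side lid_lip [([316.4, 192.3], 0.88)]
side manifold [([342.5, 183.2], 0.72), ([336.8, 202.1], 0.69), ([337.7, 306.1], 0.24)]
side vial [([337.4, 306.4], 0.79)]
side petri [([276.1, 253.6], 0.89)]
side tube [([315.4, 196.3], 0.54), ([230.8, 189.0], 0.48)]
wrist [0.078 0.549 0.385] [ 0.24  -0.068 -0.969]
wrist wedge []
wrist wedge_tip []
wrist vent_knob []
wrist notch []
wrist lid_lip []
wrist manifold []
wrist vial []
wrist petri []
wrist tube [([195.2, 385.3], 0.66)]
1.5
```

```bash
python3 - <<'E'
import cv2,numpy as np
a=cv2.imread("pics/scene0.png")[120:320,160:460];b=cv2.imread("pics/side0.png")[130:330,180:480]
cv2.imwrite("pics/v1.png",np.vstack([cv2.resize(a,(450*1,300)),cv2.resize(b,(450,300))]))
cv2.imwrite("pics/v1.png",np.hstack([cv2.resize(a,(400,400*2//3)),cv2.resize(b,(400,400*2//3))])) 
s=cv2.resize(a,(800,533),interpolation=cv2.INTER_CUBIC);cv2.imwrite("pics/v1.png",s)
s=cv2.resize(b,(800,533),interpolation=cv2.INTER_CUBIC);cv2.imwrite("pics/v2.png",s)
E
```

```text
(no output)
```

View pics/v1.png

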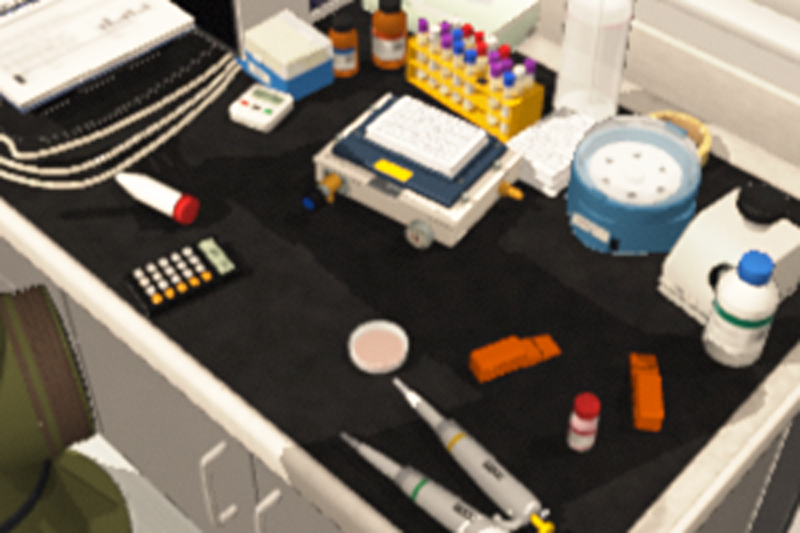

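View pics/v2.png

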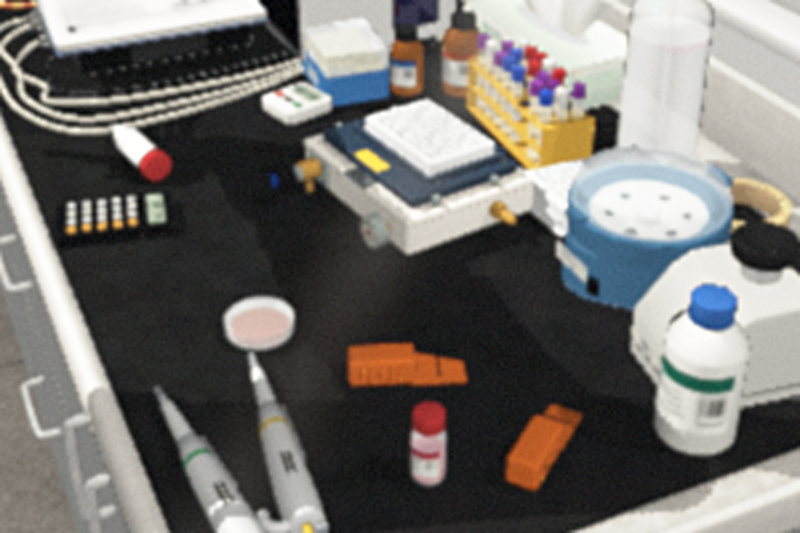

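```bash
python3 - <<'E'
from h import *
np.set_printoptions(precision=3,suppress=True)
s,d=cam("scene"),cam("side")
for n,a,b in [("A",(346.2,257),(323.9,273.5)),("B",(405.3,276),(377.2,306.7)),("Atip",(366.8,248.7),(352.6,273.1)),("Btip",(402.5,249.7),(389.5,282.1)),("knob",(277.2,194.7),(287.7,198.3)),("notch",(304.9,191),(318.7,196.7)),("lip",(305.8,189.6),(316.4,192.3)),("vial",(375,285.2),(337.4,306.4)),("petri",(303.5,253.9),(276.1,253.6)),("tube",(217,198),(230.8,189))]:
    print(n,*tri([(s,a),(d,b)]),atz(s,a,0),atz(d,b,0))
E
```

```text
A [ 0.488 -0.185 -0.008] [np.float64(0.0014028241373448015), np.float64(0.0014028241373448447)] [ 0.485 -0.188  0.   ] [ 0.483 -0.195  0.   ]
B [ 0.526 -0.352  0.021] [np.float64(0.0015468381494893114), np.float64(0.0015468381494892665)] [ 0.544 -0.345  0.   ] [ 0.537 -0.335  0.   ]
Atip [ 0.55  -0.209 -0.008] [np.float64(0.0035477197246611956), np.float64(0.0035477197246611527)] [ 0.548 -0.211  0.   ] [ 0.541 -0.221  0.   ]
Btip [ 0.591 -0.297  0.021] [np.float64(0.005498233865686665), np.float64(0.005498233865686608)] [ 0.615 -0.287  0.   ] [ 0.599 -0.281  0.   ]
knob [0.518 0.124 0.016] [np.float64(0.00076274739979343), np.float64(0.0007627473997934384)] [0.529 0.137 0.   ] [0.528 0.151 0.   ]
notch [0.582 0.062 0.033] [np.float64(0.004955055180157236), np.float64(0.004955055180157403)] [ 0.603  0.085 -0.   ] [0.611 0.121 0.   ]
lip [0.569 0.045 0.059] [np.float64(0.005004597406810749), np.float64(0.005004597406810765)] [0.609 0.087 0.   ] [0.616 0.147 0.   ]
vial [ 0.462 -0.305  0.005] [np.float64(0.0007887246978892759), np.float64(0.0007887246978890728)] [ 0.464 -0.304  0.   ] [ 0.465 -0.3    0.   ]
petri [ 0.404 -0.101  0.015] [np.float64(0.00158543818121098), np.float64(0.0015854381812111492)] [ 0.411 -0.094  0.   ] [ 0.411 -0.081  0.   ]
tube [0.389 0.262 0.005] [np.float64(0.004311245781925678), np.float64(0.004311245781925715)] [0.387 0.264 0.   ] [0.395 0.277 0.   ]
```

```bash
cat >> h.py <<'E'
def plan(p,yaw,rp=(np.pi,0)):
    o=ctrl.get_obs(); R0=Rn.from_euler('xyz',o["eef_rot"]); d=np.array(p)-o["ee_pos"]
    R1=Rn.from_euler('xyz',[rp[0],rp[1],yaw]); w=(R0.inv()*R1).as_rotvec()
    n=max(np.linalg.norm(d)/.0417,np.degrees(np.linalg.norm(w))/7.16)
    print("row",np.round(np.r_[R0.inv().apply(d)/.03,np.degrees(w)/6],2).tolist(),"n",round(n,1),"t",round(o["time_s"],2))
E
python3 -c "
from h import *
plan([0.48,0.09,0.2],np.pi+.05)"
```

```text
row [-14.6, -11.13, -0.61, -0.0, -0.0, -3.08] n 13.2 t 1.5
```

Emit:
step_arm([
  [[-14.6,-11.1,-0.6,0,0,-3],[-14.6,-11.1,-0.6,0,0,-3],[-14.6,-11.1,-0.6,0,0,-3],[-14.6,-11.1,-0.6,0,0,-3],[-14.6,-11.1,-0.6,0,0,-3],[-14.6,-11.1,-0.6,0,0,-3],[-14.6,-11.1,-0.6,0,0,-3],[-14.6,-11.1,-0.6,0,0,-3]],
], grip=1)

```text
time_s: 2.17
ee_pos: [0.3474, 0.2659, 0.1927]
eef_rot: [3.141, 0.001, -3.1]
force: [1.0, 0.1, -0.4]
grip_width: 0.0943
grip_force: 0.0
```

```bash
python3 -c "
from h import *
plan([0.48,0.09,0.2],np.pi+.05)"
```

```text
row [-4.17, -6.04, -0.24, 0.0, 0.01, -0.08] n 5.3 t 2.17
```

Emit:
step_arm([
  [[-4.2,-6,-0.25,0,0,0],[-4.2,-6,-0.25,0,0,0],[-4.2,-6,-0.25,0,0,0],[-4.2,-6,-0.25,0,0,0],[-4.2,-6,-0.25,0,0,0],[-4.2,-6,-0.25,0,0,0],[-4.2,-6,-0.25,0,0,0],[-4.2,-6,-0.25,0,0,0]],
])

```text
time_s: 2.83
ee_pos: [0.4797, 0.0931, 0.1996]
eef_rot: [3.141, -0.001, -3.101]
force: [-1.0, 0.0, 0.4]
grip_width: 0.0937
grip_force: 0.0
```

```bash
python3 - <<'E'
from h import *
np.set_printoptions(precision=3,suppress=True)
o=ctrl.get_obs();print(o["ee_pos"],o["eef_rot"])
c=cam("wrist"); save("wrist","w1.png")
for q in("vent_knob","notch","lid_lip","lid","manifold","filter_plate","wedge","lid_rear"):
    for r in ctrl.place_of(q,"wrist")[:3]: print(q,np.round(r["at"],1),round(r["confidence"],2),[atz(c,r["at"],z)[:2] for z in(.028,.04,.045)])
E
```

```text
[0.48  0.093 0.2  ] [ 3.141 -0.001 -3.101]
vent_knob [339.  204.9] 0.95 [array([0.507, 0.116]), array([0.504, 0.115]), array([0.503, 0.115])]
vent_knob [180.3 117.5] 0.34 [array([ 0.41 , -0.073]), array([ 0.41 , -0.068]), array([ 0.41 , -0.066])]
notch [290.3 258.8] 0.71 [array([0.582, 0.057]), array([0.577, 0.058]), array([0.574, 0.058])]
lid_lip [287.3 262.8] 0.59 [array([0.588, 0.053]), array([0.582, 0.054]), array([0.58 , 0.054])]
lid_lip [ 10.4 157.1] 0.23 [array([ 0.464, -0.28 ]), array([ 0.462, -0.268]), array([ 0.461, -0.263])]
lid [296.9 300.1] 0.84 [array([0.642, 0.066]), array([0.635, 0.067]), array([0.632, 0.067])]
lid [304.5 348.2] 0.3 [array([0.718, 0.079]), array([0.708, 0.079]), array([0.704, 0.079])]
wedge [106.8 172.3] 0.7 [array([ 0.478, -0.167]), array([ 0.475, -0.159]), array([ 0.474, -0.155])]
wedge [  5.5 214.1] 0.65 [array([ 0.536, -0.301]), array([ 0.531, -0.288]), array([ 0.53 , -0.283])]
lid_rear [305.6 348. ] 0.81 [array([0.718, 0.08 ]), array([0.708, 0.08 ]), array([0.704, 0.081])]
```

View pics/w1.png

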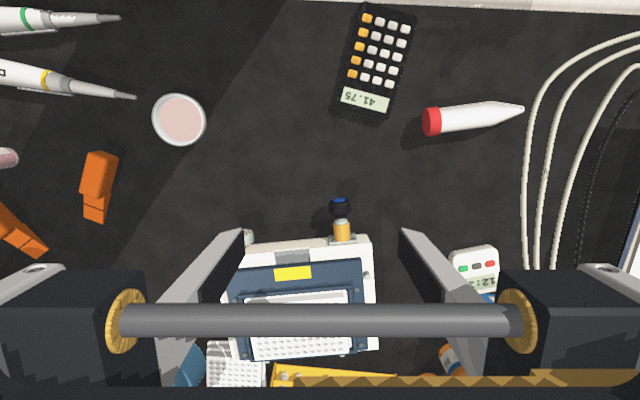

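```bash
python3 -c "
from h import *
plan([0.535,0.10,0.17],np.pi+.17)"
```

```text
row [-1.85, 0.14, 1.0, -0.0, 0.0, -1.22] n 1.5 t 3.28
```

Emit:
step_arm([
  [[-1.85,0.15,1,0,0,-1.2],[-1.85,0.15,1,0,0,-1.2],[-1.85,0.15,1,0,0,-1.2],[-1.85,0.15,1,0,0,-1.2],[-1.85,0.15,1,0,0,-1.2]],
])

```text
time_s: 3.7
ee_pos: [0.5348, 0.0999, 0.1702]
eef_rot: [-3.142, 0.0, -2.975]
force: [-0.4, 0.4, 0.2]
grip_width: 0.0939
grip_force: 0.0
```

```bash
python3 - <<'E'
from h import *
np.set_printoptions(precision=4,suppress=True)
o=ctrl.get_obs();print(o["ee_pos"],o["eef_rot"],np.abs(o["joint_vel"]).max())
c=cam("wrist"); im=save("wrist","w2.png")
first={"vent_knob":(339,204.9),"notch":(290.3,258.8),"lid_lip":(287.3,262.8),"lid_rear":(305.6,348)}
import pickle; pickle.dump(c,open("w2.pkl","wb"))
for q in("vent_knob","notch","lid_lip","lid","manifold","filter_plate","wedge","wedge_tip","lid_rear"):
    for r in ctrl.place_of(q,"wrist")[:3]: print(q,np.round(r["at"],1),round(r["confidence"],2),[atz(c,r["at"],z)[:2] for z in(0,.028,.04,.045)])
cv2.imwrite("pics/w2c.png",cv2.resize(im[100:400,150:510,::-1],None,fx=2,fy=2,interpolation=cv2.INTER_CUBIC))
E
```

```text
[0.5348 0.0999 0.1702] [-3.1416  0.     -2.9749] 0.020164957844610303
vent_knob [340.7 165.5] 0.96 [array([0.5106, 0.1193]), array([0.507 , 0.1169]), array([0.5055, 0.1159]), array([0.5049, 0.1154])]
notch [279.4 221.5] 0.92 [array([0.5926, 0.0561]), array([0.5829, 0.0584]), array([0.5788, 0.0594]), array([0.577 , 0.0599])]
lid_lip [276.1 223.1] 0.94 [array([0.5954, 0.0523]), array([0.5855, 0.0549]), array([0.5813, 0.056 ]), array([0.5795, 0.0565])]
lid_lip [ 60.5 151.8] 0.62 [array([ 0.5493, -0.2115]), array([ 0.5428, -0.1891]), array([ 0.54  , -0.1795]), array([ 0.5389, -0.1755])]
filter_plate [276.9 293.1] 0.65 [array([0.6928, 0.0661]), array([0.6756, 0.0677]), array([0.6682, 0.0683]), array([0.6651, 0.0686])]
wedge [276.8 292.1] 0.64 [array([0.6913, 0.0657]), array([0.6742, 0.0674]), array([0.6669, 0.068 ]), array([0.6638, 0.0683])]
wedge [79.5 97.9] 0.58 [array([ 0.4836, -0.1878]), array([ 0.4821, -0.1671]), array([ 0.4814, -0.1583]), array([ 0.4811, -0.1546])]
wedge [174.4  46.7] 0.28 [array([ 0.4121, -0.0839]), array([ 0.416 , -0.0711]), array([ 0.4176, -0.0656]), array([ 0.4183, -0.0633])]
wedge_tip [ 61.9 151.3] 0.91 [array([ 0.5484, -0.2099]), array([ 0.542 , -0.1876]), array([ 0.5393, -0.178 ]), array([ 0.5381, -0.1741])]
```

View pics/w2c.png

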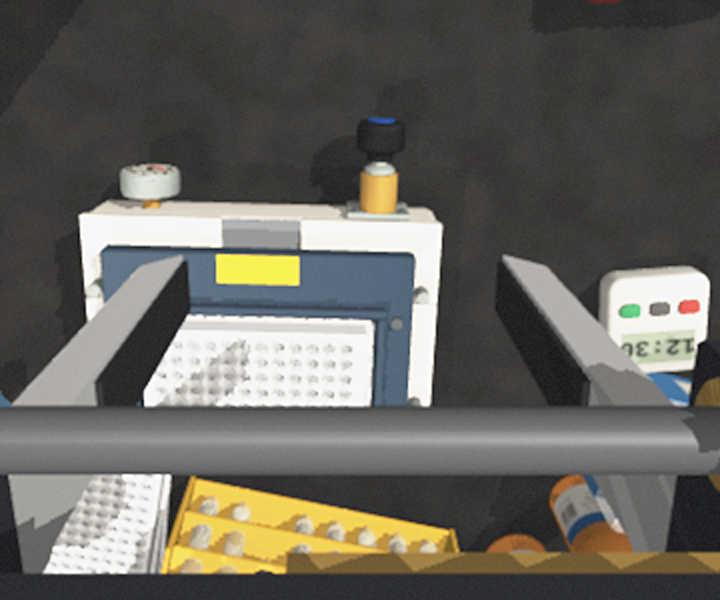

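```bash
cat > fit.py <<'E'
from h import *
import pickle
from scipy.optimize import least_squares
np.set_printoptions(precision=4,suppress=True)
c=pickle.load(open("w2.pkl","rb"))
P=np.array([[-75,-100,43.5],[-75,100,43.5],[-75,-22,41.5],[-75,22,41.5],[-120,65,28],[-60,0,40],[-60,0,45]])/1e3
q=np.array([[191,208.5],[370.5,212],[261,210.5],[300,211],[340.7,165.5],[279.4,221.5],[276.1+2,223.1]])
W=lambda v:np.c_[v[0]+np.cos(v[2])*P[:,0]-np.sin(v[2])*P[:,1], v[1]+np.sin(v[2])*P[:,0]+np.cos(v[2])*P[:,1], P[:,2]+(v[3] if len(v)>3 else 0)]
f=lambda v:(np.array([proj(c,X) for X in W(v)])-q).ravel()
for v0 in([.64,.06,.15],[.64,.06,.15,0]):
    r=least_squares(f,v0,loss="soft_l1"); print(r.x); print(f(r.x).reshape(-1,2).round(1).tolist()); print("knob",W(r.x)[4],"notch",W(r.x)[5])
# triangulate w1
import sys
E
python3 fit.py
```

```text
[0.6386 0.0696 0.1462]
[[-2.2, -0.1], [0.4, -0.2], [-0.7, -1.3], [0.1, -1.0], [-1.0, 2.9], [1.2, 0.6], [1.9, 0.4]]
knob [0.5104 0.1164 0.028 ] notch [0.5793 0.0608 0.04  ]
[ 0.6394  0.0696  0.146  -0.0026]
[[-1.2, -0.1], [-0.1, -0.2], [-0.3, -1.2], [0.2, -1.0], [-1.2, 3.3], [1.4, 0.5], [2.1, 0.3]]
knob [0.5112 0.1164 0.0254] notch [0.5801 0.0609 0.0374]
```

```bash
python3 -c "
from h import *
plan([0.509,0.117,0.09],np.pi+.146)
plan([0.509,0.117,0.010],np.pi+.146)"
```

```text
row [0.77, 0.71, 2.67, 0.0, 0.0, 0.2] n 2.1 t 4.2
row [0.77, 0.71, 5.33, 0.0, 0.0, 0.2] n 3.9 t 4.2
```

Emit:
step_arm([
  [[0.77,0.71,2.67,0,0,0.2],[0.77,0.71,2.67,0,0,0.2],[0.77,0.71,2.67,0,0,0.2],[0.77,0.71,4,0,0,0.2],[0.77,0.71,5.3,0,0,0.2],[0.77,0.71,5.3,0,0,0.2],[0.77,0.71,5.3,0,0,0.2]],
])

```text
time_s: 4.78
ee_pos: [0.5091, 0.1168, 0.0114]
eef_rot: [-3.142, -0.002, -2.995]
force: [0.4, 0.3, 0.7]
grip_width: 0.0935
grip_force: 0.0
```

Emit:
step_arm([
  [[0,0,0,0,0,0],[0,0,0,0,0,0],[0,0,0,0,0,0],[0,0,0,0,0,0],[0,0,0,0,0,0],[0,0,0,0,0,0],[0,0,0,0,0,0],[0,0,0,0,0,0]],
], grip=0, squeeze=30)

```text
time_s: 5.45
ee_pos: [0.5089, 0.117, 0.0109]
eef_rot: [3.142, 0.0, -2.996]
force: [-0.4, 0.4, -0.3]
grip_width: 0.0439
grip_force: 0.0
```

Emit:
step_arm([
  [[0,0,0,0,0,0],[0,0,0,0,0,0],[0,0,0,0,0,0],[0,0,0,0,0,0],[0,0,0,0,0,0],[0,0,0,0,0,0]],
])

```text
time_s: 5.95
ee_pos: [0.5088, 0.117, 0.0106]
eef_rot: [3.142, -0.0, -2.996]
force: [1.9, 1.7, -4.0]
grip_width: 0.0208
grip_force: 25.0
```

```bash
python3 - <<'E'
from h import *
o=ctrl.get_obs();print(o["grip_width"],o["grip_force"],o["force"])
for n in("wrist","side"):
    c=cam(n); im=save(n,n+"3.png"); p=proj(c,[.5089,.117,.028]); print(n,p)
    if n=="wrist": a=cv2.resize(im[100:340,200:500],(500,400))
    else: b=cv2.resize(im[160:240,250:350],(300,240),interpolation=cv2.INTER_CUBIC)
A=np.zeros((400,800,3),np.uint8);A[:,:500]=a;A[:240,500:]=b
cv2.imwrite("pics/v3.png",A[:,:,::-1])
for n in("wrist","side"): print([(r["at"],r["confidence"]) for r in ctrl.place_of("vent_knob",n)])
E
```

```text
0.020784126140595396 24.984716176986694 [ 1.85652726  1.72569034 -4.01185844]
wrist [321.81185823 239.15615442]
side [285.07807933 196.65449801]
[([321.2, 239.5], 0.81)]
[([286.8, 196.0], 0.41)]
```

View pics/v3.png

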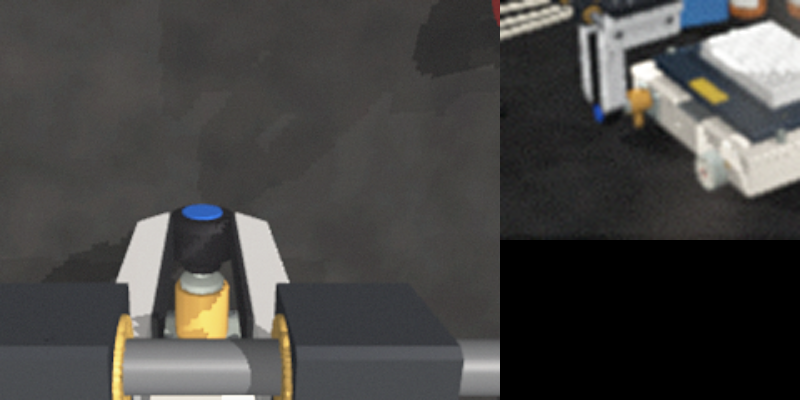

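The knob (wrist view ~(321,239)) sits squarely between the pads, with the housing behind it free; now pull.

Emit:
step_arm([
  [[0.2,0,0,0,0,0],[0.4,0,0,0,0,0],[0.6,0,0,0,0,0],[0.77,0,0,0,0,0],[0.77,0,0,0,0,0],[0.77,0,0,0,0,0],[0.77,0,0,0,0,0],[0.77,0,0,0,0,0]],
])

```text
time_s: 6.82
ee_pos: [0.4863, 0.1138, 0.0122]
eef_rot: [3.141, 0.002, -2.995]
force: [-3.2, 1.5, 14.8]
grip_width: 0.0179
grip_force: 27.6
```

```bash
python3 - <<'E'
from h import *
o=ctrl.get_obs();print(o["grip_width"],o["grip_force"],o["force"],o["ee_pos"])
c=cam("wrist"); im=save("wrist","w4.png")
cv2.imwrite("pics/v4.png",cv2.resize(im[100:340,200:500],(500,400))[:,:,::-1])
for r in ctrl.place_of("vent_knob","wrist"): print(r["at"],r["confidence"],atz(c,r["at"],.028))
E
```

```text
0.01793465537174232 27.562545351684093 [-3.20112104  1.4626952  14.79819093] [0.48626472 0.11375939 0.01216119]
[321.9, 242.6] 0.89 [0.48924687 0.11423844 0.028     ]
```

View pics/v4.png

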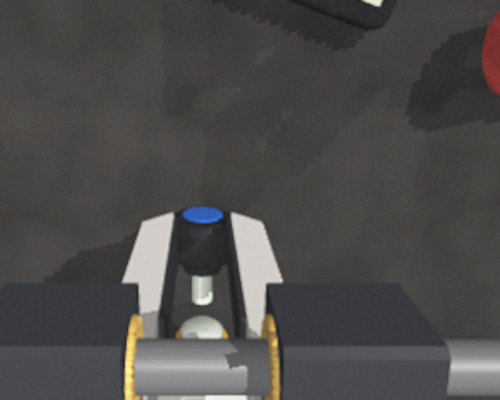

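Emit:
step_arm([
  [[0.15,0,0,0,0,0],[0.15,0,0,0,0,0],[0.15,0,0,0,0,0],[0.15,0,0,0,0,0],[0.15,0,0,0,0,0]],
])

```text
time_s: 7.33
ee_pos: [0.4837, 0.1134, 0.0138]
eef_rot: [3.141, 0.006, -2.995]
force: [-1.4, 1.4, 29.2]
grip_width: 0.0137
grip_force: 29.5
```

```bash
python3 - <<'E'
from h import *
o=ctrl.get_obs();print(o["grip_width"],o["grip_force"],o["force"],o["ee_pos"])
c=cam("wrist"); im=save("wrist","w5.png")
for r in ctrl.place_of("vent_knob","wrist"): print(r["at"],r["confidence"],atz(c,r["at"],.028))
E
```

```text
0.013658723958847374 29.46591965854168 [-1.41594884  1.42915278 29.18031973] [0.48368677 0.11338766 0.01381176]
[321.6, 242.3] 0.98 [0.48709791 0.11373688 0.028     ]
```

Emit:
step_arm([
  [[0,0,0,0,0,0],[0,0,0,0,0,0],[0,0,0,0,0,0],[0,0,0,0,0,0]],
], grip=0.6)

```text
time_s: 7.77
ee_pos: [0.481, 0.1128, 0.0107]
eef_rot: [-3.141, -0.001, -2.995]
force: [-0.3, -0.1, -0.7]
grip_width: 0.0369
grip_force: 0.0
```

```bash
python3 - <<'E'
from h import *
o=ctrl.get_obs();print(o["grip_width"],o["grip_force"],o["force"],o["ee_pos"])
c=cam("wrist"); im=save("wrist","w6.png")
for r in ctrl.place_of("vent_knob","wrist"): print(r["at"],r["confidence"],atz(c,r["at"],.028))
plan([0.484,.1134,.06],np.pi+.146)
# out home knob (.509,.117)
u=np.array([np.cos(.146),np.sin(.146),0]);k=np.array([.509,.117,0])
for s,z in((-.052,.06),(-.052,.016),(-.015,.016)): plan(k+u*s+[0,0,z],np.pi+.146)
E
```

```text
0.03693478777024241 0.0 [-0.28163756 -0.05578637 -0.65605019] [0.48100123 0.11276568 0.01066793]
[320.9, 249.0] 0.96 [0.48784757 0.11316421 0.028     ]
row [-0.1, 0.01, -1.65, -0.0, -0.01, 0.0] n 1.2 t 7.87
row [0.8, 0.0, -1.65, -0.0, -0.01, 0.0] n 1.3 t 7.87
row [0.79, 0.0, -0.18, -0.0, -0.01, 0.0] n 0.6 t 7.87
row [-0.44, 0.0, -0.18, -0.0, -0.01, 0.0] n 0.3 t 7.87
```

Emit:
step_arm([
  [[0.4,0,-0.2,0,0,0],[0.85,0,-0.2,0,0,0],[0.85,0,-0.2,0,0,0]],
])

```text
time_s: 8.12
ee_pos: [0.4546, 0.109, 0.0165]
eef_rot: [-3.142, -0.002, -2.995]
force: [-0.4, -0.6, -0.3]
grip_width: 0.0563
grip_force: 0.0
```

Emit:
step_arm([
  [[0,0,0,0,0,0],[0,0,0,0,0,0],[0,0,0,0,0,0],[0,0,0,0,0,0],[0,0,0,0,0,0],[0,0,0,0,0,0]],
], grip=0, squeeze=10)

```text
time_s: 8.62
ee_pos: [0.4565, 0.1092, 0.0167]
eef_rot: [-3.142, -0.0, -2.995]
force: [-0.2, -0.1, -0.2]
grip_width: 0.0199
grip_force: 0.0
```

Emit:
step_arm([
  [[-0.3,0,0,0,0,0],[-0.6,0,0,0,0,0],[-0.9,0,0,0,0,0],[-1.1,0,0,0,0,0],[-1.25,0,0,0,0,0],[-1.25,0,0,0,0,0],[-1.25,0,0,0,0,0],[-1.25,0,0,0,0,0]],
])

```text
time_s: 9.28
ee_pos: [0.4951, 0.1149, 0.0175]
eef_rot: [3.142, 0.003, -2.996]
force: [3.1, 0.3, 5.8]
grip_width: 0.0005
grip_force: 2.7
```

```bash
python3 - <<'E'
from h import *
o=ctrl.get_obs();print(o["grip_width"],o["grip_force"],o["force"],o["ee_pos"])
c=cam("wrist"); im=save("wrist","w7.png")
for r in ctrl.place_of("vent_knob","wrist"): print(r["at"],r["confidence"],atz(c,r["at"],.028))
E
```

```text
0.0004984468819772969 2.747461963444948 [3.07812107 0.32668684 5.76151211] [0.49514029 0.11492524 0.01754631]
[219.6, 349.0] 0.69 [0.5929018  0.05415914 0.028     ]
```

```bash
python3 - <<'E'
from h import *
im=save("side","s8.png"); w=cv2.imread("pics/w7.png")[:,:,::-1]
for r in ctrl.place_of("vent_knob","side"): print(r["at"],r["confidence"])
A=np.zeros((400,800,3),np.uint8);A[:,:450]=cv2.resize(w[130:370,185:455],(450,400));A[:280,450:]=cv2.resize(im[160:240,240:340],(350,280),interpolation=cv2.INTER_CUBIC)
cv2.imwrite("pics/v5.png",A[:,:,::-1])
print(ctrl.get_obs()["force"])
E
```

```text
[282.1, 196.0] 0.44
[ 3.73666647 -0.06561644  6.08158071]
```

View pics/v5.png

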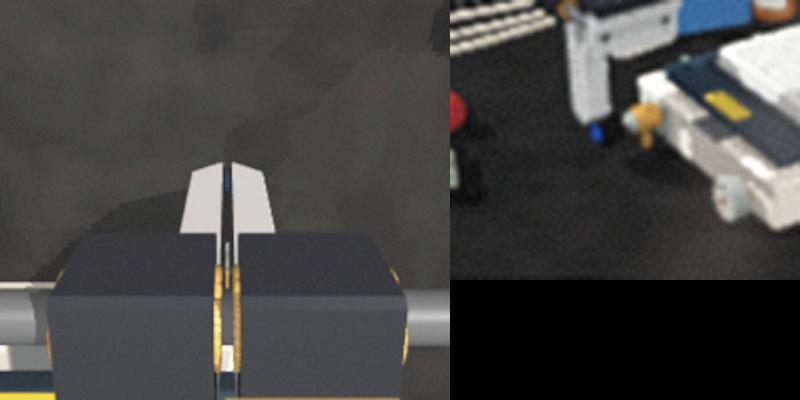

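Emit:
step_arm([
  [[0.4,0,-0.2,0,0,0],[0.4,0,-2,0,0,0],[0.2,0,-4,0,0,0],[0,0,-5,0,0,0],[0,0,-5,0,0,0],[0,0,-5,0,0,0]],
], grip=1)

```text
time_s: 9.98
ee_pos: [0.4958, 0.115, 0.1715]
eef_rot: [3.142, 0.007, -2.996]
force: [-0.3, 0.2, 0.0]
grip_width: 0.0369
grip_force: 0.0
```

```bash
python3 - <<'E'
from h import *
np.set_printoptions(precision=4,suppress=True)
o=ctrl.get_obs();print(o["force"],o["ee_pos"],o["eef_rot"])
c=cam("wrist"); im=save("wrist","w9.png")
obs=[]
for n in("wrist","scene","side"):
    if n!="wrist": save(n,n+"9.png")
    r=ctrl.place_of("vent_knob",n)
    for k in r[:2]: print(n,k["at"],k["confidence"],atz(cam(n),k["at"],.028))
    if r: obs.append((cam(n),r[0]["at"]))
print(tri(obs))
import pickle; c2=pickle.load(open("w2.pkl","rb"))
# blue blobs
def blue(f):
    i=cv2.imread("pics/"+f); h=cv2.cvtColor(i,cv2.COLOR_BGR2HSV)
    m=cv2.inRange(h,(105,140,60),(130,255,255)); n,l,s,ce=cv2.connectedComponentsWithStats(m)
    return [(ce[k].round(1).tolist(),int(s[k,4])) for k in range(1,n) if s[k,4]>=4 and 260<ce[k][0]<400 and 100<ce[k][1]<260]
for f in("w2.png","w9.png","scene0.png","scene9.png","side0.png","side9.png"): print(f,blue(f))
for n in("scene","side"): print(n,proj(cam(n),[.501,.1158,.028]),proj(cam(n),[.479,.1126,.028]))
E
```

```text
[-0.3341  0.1681  0.0318] [0.4958 0.115  0.1715] [ 3.1416  0.0072 -2.9955]
wrist [321.2, 196.4] 0.89 [0.5034 0.1159 0.028 ]
scene [278.2, 193.6] 0.64 [0.5142 0.1153 0.028 ]
side [283.8, 195.4] 0.52 [0.5081 0.1251 0.028 ]
(array([0.5051, 0.1129, 0.0346]), [np.float64(0.004270410484315187), np.float64(0.00524884942656833), np.float64(0.001099677245247075)])
w2.png [([340.7, 159.9], 36)]
w9.png [([321.0, 190.4], 46)]
scene0.png [([331.0, 135.0], 25), ([336.0, 140.5], 12), ([280.0, 145.0], 4), ([350.2, 148.9], 17), ([270.2, 155.2], 8), ([275.1, 195.9], 15)]
scene9.png [([331.0, 135.0], 25), ([336.0, 140.5], 12), ([350.2, 148.9], 17), ([283.5, 148.5], 4), ([271.9, 152.0], 7), ([275.1, 196.0], 20)]
side0.png [([372.7, 153.9], 38), ([313.6, 162.9], 229), ([384.3, 165.9], 22), ([282.4, 196.9], 15)]
side9.png [([372.7, 153.9], 38), ([313.6, 162.9], 229), ([384.3, 165.9], 22), ([282.5, 197.3], 20)]
scene [274.9996 195.6215] [270.5007 199.6437]
side [282.5299 197.4813] [275.3379 199.7856]
```

```bash
python3 -c "
from h import *
plan([0.49,-0.19,0.17],np.pi-.36)"
```

```text
row [1.57, -10.03, -0.15, -0.01, -0.02, 4.83] n 7.3 t 10.28
```

Emit:
step_arm([
  [[1.57,-10,0,0,-0.07,4.8],[1.57,-10,0,0,-0.07,4.8],[1.57,-10,0,0,-0.07,4.8],[1.57,-10,0,0,-0.07,4.8],[1.57,-10,0,0,-0.07,4.8],[1.57,-10,0,0,-0.07,4.8],[1.57,-10,0,0,-0.07,4.8],[1.57,-10,0,0,-0.07,4.8]],
])

```text
time_s: 10.95
ee_pos: [0.4896, -0.1934, 0.1657]
eef_rot: [3.14, 0.006, 2.782]
force: [-0.3, 0.1, -0.1]
grip_width: 0.0937
grip_force: 0.0
```

Emit:
step_arm([
  [[0,0,0,0,0,0],[0,0,0,0,0,0],[0,0,0,0,0,0]],
])

```text
time_s: 11.2
ee_pos: [0.4905, -0.1878, 0.1664]
eef_rot: [3.14, 0.006, 2.786]
force: [-0.3, 0.3, -0.1]
grip_width: 0.0941
grip_force: 0.0
```

```bash
python3 - <<'E'
from h import *
np.set_printoptions(precision=4,suppress=True)
o=ctrl.get_obs();print(o["force"],o["ee_pos"],o["eef_rot"])
c=cam("wrist"); im=save("wrist","w10.png")
import pickle; pickle.dump(c,open("w10.pkl","wb"))
for q in("wedge","wedge_tip"):
    for k in ctrl.place_of(q,"wrist")[:3]: print(q,k["at"],k["confidence"],atz(c,k["at"],0))
for k in ctrl.masks_of("wedge","wrist")[:3]:
    m=k["pixels"]; ys,xs=np.nonzero(m); print(k["confidence"],m.sum(),xs.min(),xs.max(),ys.min(),ys.max(),cv2.minAreaRect(np.c_[xs,ys].astype(np.float32)))
cv2.imwrite("pics/v6.png",cv2.resize(im[90:310,180:470],None,fx=2.7,fy=2.7,interpolation=cv2.INTER_CUBIC)[:,:,::-1])
E
```

```text
[-0.2541  0.2572 -0.0889] [ 0.4905 -0.1878  0.1664] [3.1395 0.006  2.7858]
wedge [320.4, 176.2] 0.74 [ 0.4835 -0.1864  0.    ]
wedge_tip [274.0, 287.5] 0.8 [ 0.6013 -0.2957  0.    ]
wedge_tip [319.3, 231.6] 0.75 [ 0.549  -0.2123  0.    ]
0.89 948 232 281 259 292 ((256.3000183105469, 278.9000244140625), (44.27414321899414, 26.385601043701172), 26.56505012512207)
0.62 1737 308 331 153 231 ((319.5, 192.0), (78.0, 23.0), 90.0)
```

View pics/v6.png

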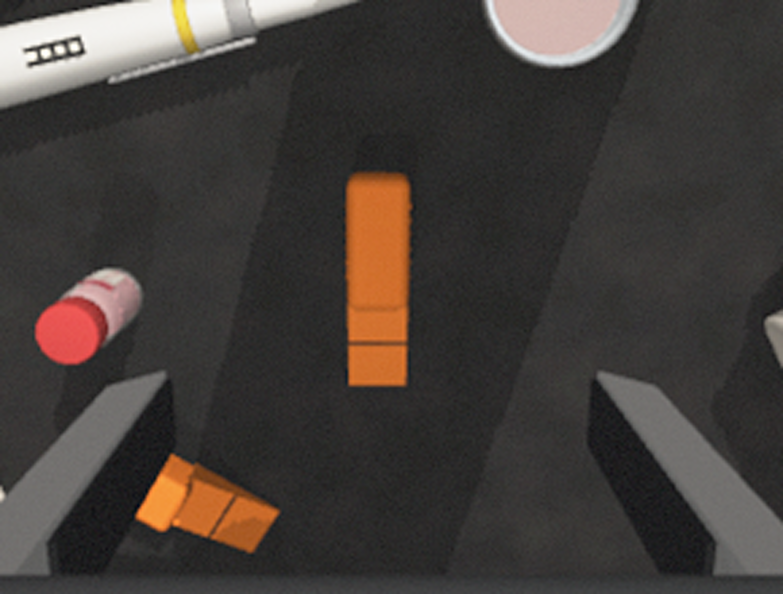

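```bash
python3 -c "
from h import *
plan([0.483,-0.187,0.05],np.pi-.36)
plan([0.483,-0.187,0.004],np.pi-.36)"
```

```text
row [0.28, -0.07, 3.89, 0.02, 0.07, 0.05] n 2.8 t 11.4
row [0.29, -0.07, 5.43, 0.02, 0.07, 0.05] n 3.9 t 11.4
```

Emit:
step_arm([
  [[0.28,-0.07,2,0,0.07,0.05],[0.28,-0.07,3.5,0,0.07,0.05],[0.28,-0.07,4.5,0,0.07,0.05],[0.28,-0.07,5,0,0.07,0.05],[0.28,-0.07,5.4,0,0.07,0.05],[0.28,-0.07,5.4,0,0.07,0.05],[0.28,-0.07,5.4,0,0.07,0.05]],
])

```text
time_s: 11.98
ee_pos: [0.4832, -0.1877, 0.0049]
eef_rot: [3.14, -0.001, 2.78]
force: [0.2, -0.0, -0.0]
grip_width: 0.0941
grip_force: 0.0
```

Emit:
step_arm([
  [[0,0,0,0,0,0],[0,0,0,0,0,0],[0,0,0,0,0,0],[0,0,0,0,0,0],[0,0,0,0,0,0],[0,0,0,0,0,0],[0,0,0,0,0,0],[0,0,0,0,0,0]],
], grip=0, squeeze=30)

```text
time_s: 12.65
ee_pos: [0.4831, -0.1882, 0.0048]
eef_rot: [3.14, -0.0, 2.78]
force: [0.6, 0.4, -0.2]
grip_width: 0.0444
grip_force: 0.0
```

Emit:
step_arm([
  [[0,0,0,0,0,0],[0,0,0,0,0,0],[0,0,0,0,0,0],[0,0,0,0,0,0],[0,0,0,0,0,0],[0,0,0,0,0,0],[0,0,0,0,0,0]],
])

```text
time_s: 13.23
ee_pos: [0.4831, -0.1881, 0.0048]
eef_rot: [3.14, -0.0, 2.78]
force: [-0.2, 0.5, 0.8]
grip_width: 0.0006
grip_force: 0.0
```

```bash
python3 - <<'E'
from h import *
u=np.array([np.cos(.146),np.sin(.146),0])
plan([.47,-.14,.11],np.pi-.1)
M=np.array([.6388,.0696,0])
print("pre",M-.16*u, "final TCP xy",M-.1094*u)
E
```

```text
row [0.98, 1.35, -3.5, 0.02, -0.0, -2.5] n 2.8 t 13.23
pre [0.48050225 0.0463229  0.        ] final TCP xy [0.53056392 0.05368428 0.        ]
```

```bash
python3 - <<'E'
from h import *
w=save("wrist","w11.png"); s=save("side","s11.png")
A=np.zeros((400,800,3),np.uint8);A[:,:450]=cv2.resize(w[130:370,185:455],(450,400));A[:280,450:]=cv2.resize(s[220:320,275:400],(350,280),interpolation=cv2.INTER_CUBIC)
cv2.imwrite("pics/v7.png",A[:,:,::-1])
print(proj(cam("side"),ctrl.get_obs()["ee_pos"]),proj(cam("wrist"),ctrl.get_obs()["ee_pos"]))
E
```

```text
[322.6976971  270.02528383] [322.11534416 229.31729442]
```

View pics/v7.png

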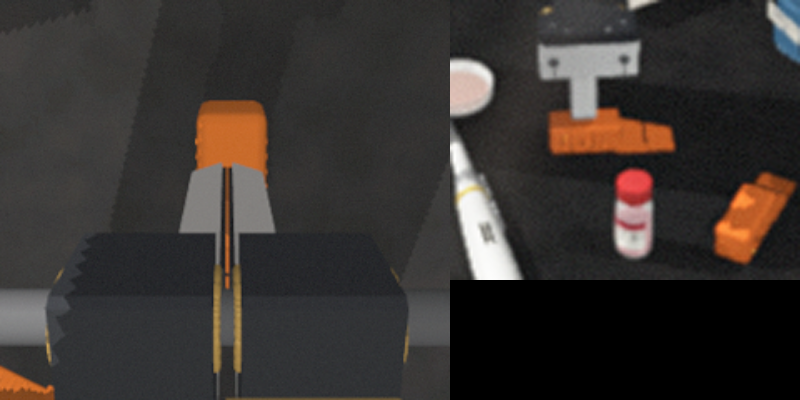

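The fingertips visibly rest above the wedge's block (side crop (583,118), TCP projects to (583,140)): the finger ends sit about 26 mm above the reported TCP, which also explains the chord widths on the knob. I'll allow for it.

Emit:
step_arm([
  [[0,0,0,0,0,0],[0,0,0,0,0,0],[0,0,0,0,0,0],[0,0,0,0,0,0],[0,0,0,0,0,0],[0,0,0,0,0,0],[0,0,0,0,0,0]],
], grip=0.6)

```text
time_s: 13.92
ee_pos: [0.4831, -0.1881, 0.0048]
eef_rot: [3.14, -0.0, 2.78]
force: [0.2, -0.0, 0.1]
grip_width: 0.0437
grip_force: 0.0
```

```bash
python3 -c "
from h import *
print(ctrl.grasp_offset)
o=ctrl.get_obs(); print(o['grip_width'])
c=cam('wrist'); save('wrist','w12.png')
for q in('wedge','wedge_tip'):
  for k in ctrl.place_of(q,'wrist')[:3]: print(q,k['at'],k['confidence'],atz(c,k['at'],0))
plan([0.483,-0.187,-0.020],np.pi-.36)"
```

```text
0.0188
0.043743016751103134
wedge [324.5, 227.2] 0.8 [ 0.48381366 -0.18656712  0.        ]
row [0.02, 0.03, 0.82, 0.02, -0.0, -0.02] n 0.6 t 14.07
```

Emit:
step_arm([
  [[0,0,0,0,0,0],[0,0,0.2,0,0,0],[0,0,0.4,0,0,0],[0,0,0.6,0,0,0],[0,0,0.8,0,0,0],[0,0,0.8,0,0,0]],
])

```text
time_s: 14.57
ee_pos: [0.4824, -0.1877, -0.0208]
eef_rot: [3.14, -0.002, 2.78]
force: [-0.4, 0.7, -0.5]
grip_width: 0.0562
grip_force: 0.0
```

Emit:
step_arm([
  [[0,0,0,0,0,0],[0,0,0,0,0,0],[0,0,0,0,0,0],[0,0,0,0,0,0],[0,0,0,0,0,0],[0,0,0,0,0,0],[0,0,0,0,0,0],[0,0,0,0,0,0]],
], grip=0, squeeze=40)

```text
time_s: 15.23
ee_pos: [0.4833, -0.1881, -0.019]
eef_rot: [3.14, 0.0, 2.78]
force: [-1.0, 0.3, 2.8]
grip_width: 0.0255
grip_force: 40.0
```

Emit:
step_arm([
  [[0,0,-1,0,0,0],[0,0,-2,0,0,0],[0,0,-3,0,0,0],[0,0,-3.3,0,0,0],[0,0,-3.3,0,0,0]],
])

```text
time_s: 15.65
ee_pos: [0.4841, -0.1887, 0.0818]
eef_rot: [3.14, 0.004, 2.78]
force: [0.1, -0.9, -0.9]
grip_width: 0.0258
grip_force: 40.0
```

```bash
python3 - <<'E'
from h import *
plan([.4707,.0449,.08],np.pi+.146)
o=ctrl.get_obs(); print(o["grip_width"],o["grip_force"])
save("side","s13.png"); save("scene","c13.png")
obs={}
for n in("side","scene"):
    print(n,proj(cam(n),o["ee_pos"]),[(q,k["at"],round(k["confidence"],2)) for q in("wedge","wedge_tip") for k in ctrl.place_of(q,n)])
E
```

```text
row [3.18, 7.13, 0.06, 0.0, 0.04, -4.85] n 5.6 t 15.65
0.025762738121893145 39.96743559837341
side [322.77771203 241.80028622] [('wedge', [381.2, 306.8], 0.94), ('wedge', [324.0, 236.2], 0.81), ('wedge_tip', [355.9, 232.4], 0.83), ('wedge_tip', [393.0, 283.3], 0.71)]
scene [348.2930955  237.73137559] [('wedge', [401.6, 274.2], 0.76), ('wedge', [349.4, 233.9], 0.6), ('wedge_tip', [370.0, 226.0], 0.68), ('wedge_tip', [400.5, 252.0], 0.68)]
```

Wedge is lifted in the grip; go to the pre-insertion pose.

Emit:
step_arm([
  [[3.18,7.1,0,0,0,-4.85],[3.18,7.1,0,0,0,-4.85],[3.18,7.1,0,0,0,-4.85],[3.18,7.1,0,0,0,-4.85],[3.18,7.1,0,0,0,-4.85],[3.18,7.1,0,0,0,-4.85],[3.18,7.1,0,0,0,-4.85],[3.18,7.1,0,0,0,-4.85]],
])

```text
time_s: 16.62
ee_pos: [0.4689, 0.0456, 0.0795]
eef_rot: [3.14, -0.0, -2.993]
force: [0.2, -0.4, -0.2]
grip_width: 0.0255
grip_force: 40.0
```

Emit:
step_arm([
  [[0,0,0,0,0,0],[0,0,0,0,0,0],[0,0,0,0,0,0]],
])

```text
time_s: 16.87
ee_pos: [0.4693, 0.0437, 0.08]
eef_rot: [3.14, 0.0, -2.997]
force: [0.9, -0.4, -1.2]
grip_width: 0.0259
grip_force: 40.0
```

```bash
python3 - <<'E'
from h import *
np.set_printoptions(precision=4,suppress=True)
o=ctrl.get_obs(); print(o["ee_pos"],o["eef_rot"],o["grip_width"],o["force"])
M=np.array([.6388,.0696,0]);u=np.array([np.cos(.146),np.sin(.146),0])
cs={}
for n in("side","scene"):
    save(n,n+"14.png"); cs[n]=[k["at"] for k in ctrl.place_of("wedge_tip",n)]+[None]; print(n,cs[n], "pred tip",proj(cam(n),o["ee_pos"]+.072*u+[0,0,.019]))
    print(" lip",ctrl.place_of("lid_lip",n)[:1]and ctrl.place_of("lid_lip",n)[0]["at"],"pred",proj(cam(n),M-.06*u+[0,0,.045]), "notch pred",proj(cam(n),M-.06*u+[0,0,.04]))
plan(M-.142*u+[0,0,.0245],np.pi+.146)
E
```

```text
[0.4693 0.0437 0.08  ] [ 3.1399  0.0002 -2.9971] 0.025911245389327733 [ 0.9163 -0.4495 -1.1764]
side [[389.7, 284.8], [304.1, 182.5], [232.6, 187.5], [285.2, 195.8], None] pred tip [303.525  181.1758]
 lip [317.3, 193.8] pred [316.6591 194.8532] notch pred [316.6968 196.4648]
scene [[401.0, 252.0], [296.6, 181.7], None] pred tip [297.793  181.3209]
 lip [306.4, 185.5] pred [305.2593 187.4798] notch pred [305.2629 188.6735]
row [-0.98, -0.0, 1.86, 0.02, 0.01, -0.0] n 1.5 t 17.27
```

Emit:
step_arm([
  [[-0.5,0,0.9,0,0,0],[-0.98,0,1.85,0,0,0],[-0.98,0,1.85,0,0,0],[-0.98,0,1.85,0,0,0],[-0.98,0,1.85,0,0,0]],
])

```text
time_s: 17.68
ee_pos: [0.4982, 0.0491, 0.0254]
eef_rot: [3.14, 0.001, -2.995]
force: [-0.1, 0.1, -1.2]
grip_width: 0.0253
grip_force: 40.0
```

Emit:
step_arm([
  [[0,0,0.04,0,0,0],[0,0,0.07,0,0,0],[0,0,0.1,0,0,0],[0,0,0.1,0,0,0]],
])

```text
time_s: 18.02
ee_pos: [0.4984, 0.0491, 0.0222]
eef_rot: [3.14, 0.001, -2.996]
force: [0.4, -0.0, -0.5]
grip_width: 0.0255
grip_force: 40.0
```

Emit:
step_arm([
  [[0,0,0.02,0,0,0],[0,0,0.04,0,0,0],[0,0,0.04,0,0,0]],
])

```text
time_s: 18.27
ee_pos: [0.4983, 0.0491, 0.0205]
eef_rot: [3.14, 0.001, -2.996]
force: [0.7, 0.0, -0.5]
grip_width: 0.0256
grip_force: 40.0
```

```bash
python3 - <<'E'
from h import *
o=ctrl.get_obs(); print(o["ee_pos"],o["force"],o["moment"])
im=save("side","s15.png")
cv2.imwrite("pics/v8.png",cv2.resize(im[150:230,260:380],(780,520),interpolation=cv2.INTER_CUBIC)[:,:,::-1])
E
```

```text
[0.49831751 0.04911591 0.0204718 ] [ 0.71401069  0.02080802 -0.45737871] [0.0143291  0.03208085 0.00013708]
```

View pics/v8.png

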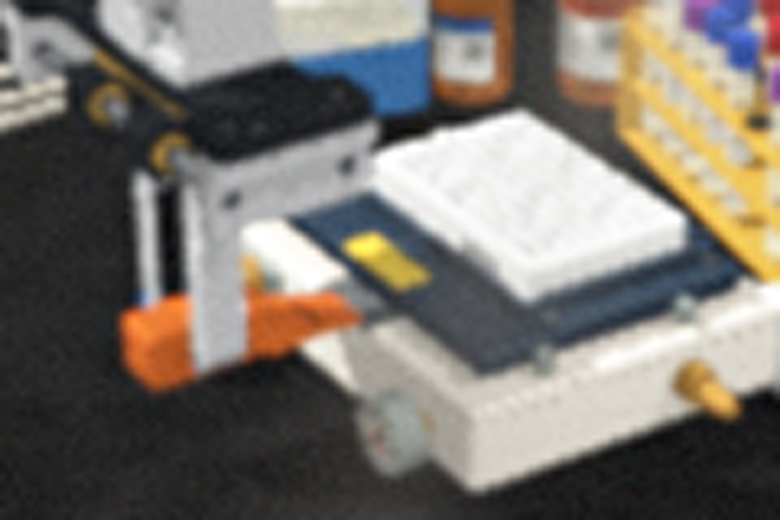

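Emit:
step_arm([
  [[0,0,0.03,0,0,0],[0,0,0.03,0,0,0],[0,0,0.03,0,0,0]],
])

```text
time_s: 18.57
ee_pos: [0.4983, 0.0491, 0.0195]
eef_rot: [3.14, 0.0, -2.995]
force: [0.4, -0.2, -0.4]
grip_width: 0.0256
grip_force: 40.0
```

Emit:
step_arm([
  [[0,0,0.03,0,0,0],[0,0,0.03,0,0,0],[0,0,0.03,0,0,0]],
])

```text
time_s: 18.82
ee_pos: [0.4985, 0.0491, 0.0189]
eef_rot: [3.14, 0.001, -2.995]
force: [-2.3, -1.3, 3.7]
grip_width: 0.0256
grip_force: 40.0
```

Emit:
step_arm([
  [[-0.15,0,-0.01,0,0,0],[-0.3,0,-0.01,0,0,0],[-0.45,0,-0.01,0,0,0],[-0.6,0,-0.01,0,0,0],[-0.6,0,-0.01,0,0,0],[-0.6,0,-0.01,0,0,0]],
])

```text
time_s: 19.32
ee_pos: [0.5175, 0.0519, 0.0194]
eef_rot: [3.14, 0.003, -2.995]
force: [1.6, 1.4, 3.4]
grip_width: 0.026
grip_force: 40.0
```

Emit:
step_arm([
  [[-0.04,0,0,0,0,0],[-0.07,0,0,0,0,0],[-0.1,0,0,0,0,0],[-0.1,0,0,0,0,0]],
])

```text
time_s: 19.65
ee_pos: [0.5196, 0.0522, 0.0194]
eef_rot: [3.14, 0.001, -2.996]
force: [-5.1, -0.3, 8.9]
grip_width: 0.0257
grip_force: 40.0
```

Emit:
step_arm([
  [[-0.04,0,0,0,0,0],[-0.07,0,0,0,0,0],[-0.1,0,0,0,0,0],[-0.1,0,0,0,0,0]],
])

```text
time_s: 19.98
ee_pos: [0.5219, 0.0526, 0.0193]
eef_rot: [3.14, -0.001, -2.995]
force: [-8.8, -1.4, 12.1]
grip_width: 0.0258
grip_force: 40.0
```

Emit:
step_arm([
  [[-0.04,0,-0.015,0,0,0],[-0.08,0,-0.015,0,0,0],[-0.12,0,-0.015,0,0,0],[-0.12,0,-0.015,0,0,0]],
])

```text
time_s: 20.32
ee_pos: [0.5253, 0.0531, 0.0195]
eef_rot: [3.14, -0.001, -2.995]
force: [-8.5, -1.2, 9.7]
grip_width: 0.0255
grip_force: 40.0
```

```bash
python3 - <<'E'
from h import *
np.set_printoptions(precision=4,suppress=True)
o=ctrl.get_obs(); p=o["ee_pos"]; print(p,o["force"],o["moment"])
M=np.array([.6388,.0696,0]);u=np.array([np.cos(.146),np.sin(.146),0])
print("tip x",(p-M)@u+.072, "y",(p-M)@[-u[1],u[0],0])
E
```

```text
[0.5253 0.0531 0.0195] [-8.4891 -1.1753  9.7394] [-0.1545  1.4154  0.0259]
tip x -0.0426919762177525 y 0.00017779780189711852
```

Emit:
step_arm([
  [[-0.04,0,0,0,0,0],[-0.08,0,0,0,0,0],[-0.12,0,0,0,0,0],[-0.16,0,0,0,0,0],[-0.16,0,0,0,0,0],[-0.16,0,0,0,0,0]],
])

```text
time_s: 20.82
ee_pos: [0.53, 0.0538, 0.0197]
eef_rot: [3.14, -0.001, -2.995]
force: [-10.4, -0.5, 12.0]
grip_width: 0.0256
grip_force: 40.0
```

```bash
cat > chk.py <<'E'
from h import *
np.set_printoptions(precision=4,suppress=True)
o=ctrl.get_obs(); p=o["ee_pos"]; print(p,o["eef_rot"],o["force"],o["grip_width"],o["time_s"])
M=np.array([.6388,.0696,0]);u=np.array([np.cos(.146),np.sin(.146),0])
print("tip x",(p-M)@u+.072)
def yel(im,n):
    c0=proj(cam(n),M-.045*u+[0,0,.06]); h=cv2.cvtColor(im,cv2.COLOR_BGR2HSV)
    m=cv2.inRange(h,(20,120,80),(35,255,255)); m2=np.zeros_like(m); x,y=c0.astype(int); m2[y-10:y+11,x-14:x+15]=m[y-10:y+11,x-14:x+15]
    ys,xs=np.nonzero(m2); return np.array([xs.mean(),ys.mean(),len(xs)])
def blue(im,n):
    x,y=proj(cam(n),[.501,.1158,.028]).astype(int); h=cv2.cvtColor(im,cv2.COLOR_BGR2HSV); m=cv2.inRange(h,(105,140,60),(130,255,255))[y-7:y+8,x-9:x+10]
    ys,xs=np.nonzero(m); return np.array([xs.mean()+x-9,ys.mean()+y-7,len(xs)]) if len(xs) else None
for n in("scene","side"):
    im=np.mean([ctrl.camera(n).astype(float) for _ in range(3)],0).astype(np.uint8)[:,:,::-1].copy(); cv2.imwrite(f"pics/{n}_last.png",im)
    b=M-.045*u+[0,0,.06]; print(n,"3mm shift",proj(cam(n),b+[0,0,.003])-proj(cam(n),b))
    for f in(n+"0.png",n+"9.png"): i0=cv2.imread("pics/"+f); print(f,yel(i0,n),blue(i0,n))
    print("now",yel(im,n),blue(im,n))
    g=lambda a:cv2.cvtColor(a,cv2.COLOR_BGR2GRAY).astype(np.float32)
    for nm,dx in(("yellow",-.045),("rear lid",.055)):
        x,y=proj(cam(n),M+dx*u+[0,0,.06]).astype(int); s=np.s_[y-9:y+10,x-13:x+14]
        print(nm,cv2.phaseCorrelate(g(cv2.imread(f"pics/{n}0.png"))[s],g(im)[s],cv2.createHanningWindow((27,19),cv2.CV_32F)))
E
python3 chk.py
```

```text
[0.53   0.0538 0.0197] [ 3.1398 -0.0012 -2.9954] [-10.3804  -0.5325  12.0288] 0.025585881000669438 20.8167
tip x -0.03791531280836356
scene 3mm shift [ 0.0021 -0.7292]
scene0.png [307.0746 183.4627  67.    ] [275.1333 195.8667  15.    ]
scene9.png [307.0746 183.4627  67.    ] [275.1  195.95  20.  ]
now [306.8571 183.6429  14.    ] [275.1429 195.8571  21.    ]
yellow ((0.15034590023031136, -1.8784207435095972), 0.8306409385469224)
rear lid ((1.5526582867422682, 0.2018813578453429), 0.5050657846309521)
side 3mm shift [-0.017  -0.9787]
side0.png [318.7321 189.6786  56.    ] [282.4    196.8667  15.    ]
side9.png [318.8947 189.7544  57.    ] [282.5 197.3  20. ]
now [319.3462 188.7692  52.    ] [282.5263 197.1579  19.    ]
yellow ((0.5562351617865904, -1.0738593128093452), 0.9402884077142786)
rear lid ((0.7569443404630789, -0.2684402802781154), 1.0010194619496664)
```

Emit:
step_arm([
  [[-0.03,0,0,0,0,0],[-0.06,0,0,0,0,0],[-0.06,0,0,0,0,0],[-0.06,0,0,0,0,0],[-0.06,0,0,0,0,0],[-0.06,0,0,0,0,0],[-0.06,0,0,0,0,0]],
])

```text
time_s: 21.7
ee_pos: [0.5317, 0.054, 0.0197]
eef_rot: [3.14, -0.001, -2.995]
force: [-10.5, -0.9, 13.0]
grip_width: 0.0258
grip_force: 40.0
```

```bash
python3 chk.py; python3 - <<'E'
import cv2,numpy as np
a=cv2.imread("pics/side_last.png")[160:220,265:365];b=cv2.imread("pics/scene_last.png")[155:215,255:355]
cv2.imwrite("pics/v9.png",np.vstack([cv2.resize(x,(500,300),interpolation=cv2.INTER_CUBIC) for x in(a,b)]))
E
```

```text
[0.5317 0.054  0.0197] [ 3.1398 -0.0013 -2.9954] [-10.4933  -0.9242  12.9987] 0.025828851801900744 21.7
tip x -0.03618578242705457
scene 3mm shift [ 0.0021 -0.7292]
scene0.png [307.0746 183.4627  67.    ] [275.1333 195.8667  15.    ]
scene9.png [307.0746 183.4627  67.    ] [275.1  195.95  20.  ]
now [307.3125 183.5     16.    ] [275.05 195.9   20.  ]
yellow ((0.9082991660317834, -1.9152851799105548), 0.477684607329192)
rear lid ((1.3379786742098059, 0.7325049314446801), 0.5556349295156974)
side 3mm shift [-0.017  -0.9787]
side0.png [318.7321 189.6786  56.    ] [282.4    196.8667  15.    ]
side9.png [318.8947 189.7544  57.    ] [282.5 197.3  20. ]
now [319.434  188.6792  53.    ] [282.4762 197.1429  21.    ]
yellow ((0.6694680426776056, -1.23150809646223), 1.0232798037705597)
rear lid ((0.7554290089939979, -0.22245277949641284), 1.044089412689209)
```

View pics/v9.png

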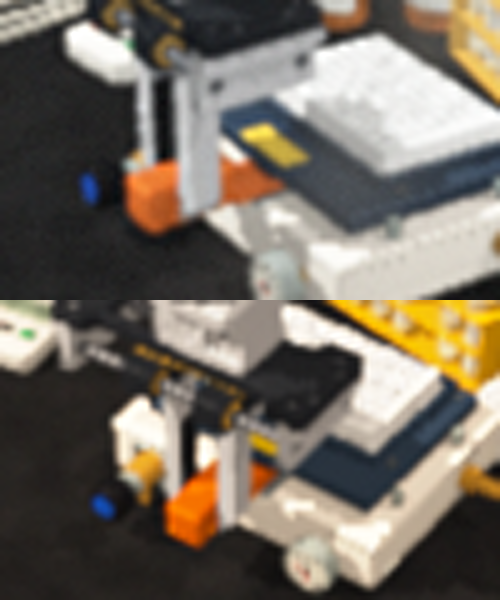

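The wedge lies flat in the notch under the lid (side crop around (270,185)). The knob is home, with its blue face at the starting pixel. The yellow mark has risen by about 3 mm, so I'm handing in.

```bash
python3 -c "
from station import ctrl
print(ctrl.hand_in())"
```

```text
the job is handed in; nothing more can be done
None
```

I handed the job in at about 22 s of the 51 s allowed, with no verdict returned. The vent knob was pulled out about 21.5 mm and pushed home again, and the gripped wedge now holds the lid's front edge about 3 mm up by camera estimate (lip height not measured directly).

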